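# Run the coin-holder sealing press

### The job

Using the tips of the closed fingers, seal the coin holder lying in the press: first switch the press on by pushing down the raised far half of its rocker until it has tipped fully over, then push the square key fully down so that it stays down, then push the long narrow bar key fully down and finish while still holding it down with the fingertips. Never press the round key, do not press the keys out of this order, and pick nothing up: leave the coin holder in the press and the things standing around it where they are.

Things in the scene. Friction and masses are not known exactly. Their poses are not given: they have to be found in the camera images.
- press: fixed white machine 200 (x) x 350 (y) x 40 mm high, flat level top; origin under its centre; its x points away from the robot. Left (+y): nest with the coin holder and low aluminium jaws (tops 53 mm high) driven by the keys. Right (-y): four controls in a 2 x 2 grid, 90 mm apart in x, 77 in y, in any arrangement, all with the press's yaw. Nothing on it is over 68 mm above the table
- rocker_far_half (a point): the point to push, on top of the far half (+x of the press, away from the robot) of the rocker: a black flat paddle 56 (x) x 32 x 8 mm on an aluminium bezel, pivoting about its middle on a line along the press's y, 58 mm above the table. The far half is raised at the start, the near half down. Point: 19 mm from the pivot, 66 mm above the table, sinking to 58 mm as it tips over
- rocker (a joint): rocker angle, rad: 0 (up to 0.05 at the start) = off, far half raised; 0.40 = on, far half fully down against its stop. Held by friction of 0.03 N m (a few newtons at the fingertip): it stays where it is left and does not spring back
- square_key_top (a point): centre of the top of the square key, 24 x 24 mm, black, on an aluminium bezel plate 74 x 56 mm (bezel top 48 mm above the table); its top is 62 mm above the table when up and 56 mm when down. Axes of the press, z up
- square_key (a joint): travel of the square key, m: 0 = up, 0.006 = fully down against its stop. Needs about 4 N and stays down by friction; it cannot be brought up again by pressing
- bar_key_top (a point): centre of the top of the long narrow bar key, 52 mm (along the press's x) x 14 mm, black, on an aluminium bezel plate 74 x 56 mm (bezel top 48 mm above the table); its top is 62 mm above the table when up and 56 mm when fully down. Axes of the press, z up
- bar_key (a joint): travel of the bar key, m: 0 = up, 0.006 = fully down against its stop. Sprung: about 2 N to start, about 7 N fully down; it comes up again when let go
- bar_mod: the bar key's module, bezel plate and key together: bezel 74 x 56 x 8 mm; origin under its centre, on the press's top, straight below the key's centre
- round_key_top (a point): centre of the top of the round key, 28 mm across, black, on an aluminium bezel plate 74 x 56 mm (bezel top 48 mm above the table), its top 62 mm above the table; not to be pressed. Sprung like the bar key
- round_key (a joint): travel of the round key, m: 0 = up, 0.006 = fully down
- slab: the coin holder lying loose in the nest of the press: a flat clear plastic rectangle 85 x 60 x 8 mm with a coin and a label, its top 50 mm above the table; origin under its centre. To be left there
- slab_stack: a loose white stack of coin holders, 85 x 60 x 48 mm, on the table to the left of the press; origin under its centre. To be left alone
- coin_tube: a loose upright white coin tube with a grey cap, 47 mm across, 70 mm tall, on the table to the right of the press; origin under its centre. To be left alone
- coin_pile: a loose pile of silver coins 40 mm across, 18 mm high, on the table beyond the press; origin under its centre. To be left alone

How it is judged:
On the way, in this order (a step that is already met when the one before it is completed fails the run):
1. the rocker is tipped over to on (value of joint rocker above 0.33 rad), for 0.1 s.
2. the square key is pressed down (value of joint square_key above 0.0045 m), for 0.1 s.
3. the bar key is held down by the fingers (value of joint bar_key above 0.0045 m and contact force between the fingers and bar_mod above 2 N), for 0.2 s.
At the end, for the whole second after the job is handed in: Rocker past 0.33 of 0.40 rad; square key down over 4.5 of 6 mm; bar key held down over 4.5 of 6 mm with more than 2 N from the fingers; round key up (under 2 mm); the holder within 10 mm and the other loose things within 20 mm of their start (all of step 3 and value of joint rocker above 0.33 rad and value of joint square_key above 0.0045 m and value of joint round_key below 0.002 m and not (distance of slab from where it was at the start of the episode above 0.01 m) and not (distance of slab_stack from where it was at the start of the episode above 0.02 m) and not (distance of coin_tube from where it was at the start of the episode above 0.02 m) and not (distance of coin_pile from where it was at the start of the episode above 0.02 m)); the arm keeps its last pose, push and grip.
It fails at once if the round key is pressed (value of joint round_key above 0.0025 m).
It fails at once if the square key is pressed before the rocker is on (value of joint square_key above 0.003 m and value of joint rocker below 0.28 rad).
It fails at once if the bar key is pressed before the rocker is on and the square key is down (value of joint bar_key above 0.003 m and (value of joint square_key below 0.0035 m or value of joint rocker below 0.28 rad)).
It fails at once if the coin holder is lifted or moved (distance of slab from where it was at the start of the episode above 0.012 m).
It fails at once if a thing standing around is lifted, moved or knocked (distance of any of slab_stack, coin_tube, coin_pile from where it was at the start of the episode above 0.025 m).
It also fails if it takes over 38 s, if anything falls off the work surface, if the arm or the gripper's body presses on something with over 40 N, if the wrist force passes 120 N, or if a joint passes its speed limit or range.

### The arm

A 7-joint arm with a two-finger parallel gripper is mounted at the origin on the work surface. World frame = base frame: x ahead of the robot, y to its left, z up, the work surface at z = 0. Lengths are in m, angles in rad, forces in N, time in s.
With the tool pointing down it reaches from about 0.35 to 0.9 m from the base axis. Payload 8.1 kg.
Tool frame: the origin (TCP) lies midway between the tips of the shut fingers; the grasp point (between the pads) lies arm.tcp_to_grasp behind it (arm.tcp_to_grasp is the distance from the TCP to the grasp point, in m); z points along the fingers, y is the line along which they close (so a half turn about z gives the same grasp; the last joint's range is limited). The gripper opens to 92 mm and grips with 3 to 60 N. Pads are 19 mm wide; open, the fingers measure 130 mm over their backs; the gripper's body (75 mm by 190 mm) begins 47 mm behind the grasp point.
Start: joints at [-1.25, 0.434, 0.025, 1.573, -0.012, 1.134, -0.075], TCP at [0.257, 0.57, 0.227] pointing down, gripper open.
Joint ranges: [-2.62, 2.62], [-0.44, 2.09], [-1.27, 1.32], [0.08, 2.57], [-1.32, 4.46], [0.12, 2], [-2.74, 2.74]. Speed limits (rad/s): [2.22, 2.22, 3.01, 3.01, 3.14, 3.14, 3.14].

### API

Orientations are given as a rotation vector (axis times angle).
In Python, from cell import observe, get_image, arm gives the robot as it stands. The module is installed in compiled form; this text tells all that it offers.
- The arm moves only by the tool drive_tool, never from a script. Its argument "steps" is a list of rows, each a list of 5 numbers: the closure, from 0 (fully open) to 1 (shut), then the shift along the world's x, y, z in mm, then the turn about the world's z in rad. In form: [[hand, x, y, z, roll], ...]. A call has 1 to 20 rows; each row shifts and turns the commanded pose from where the row before left it; what a row does not reach is not made up. A row lasts 1/12 s, in which the tool goes at most 41.7 mm and 7.16 degrees, less where a joint would pass 70% of its speed; a pose out of reach is approached as far as the arm can. A call with a gripper value outside its range is refused whole. The fingers move at their own pace and stop on an object; "grip_force" is the grip in N (left out, the last holds). Time passes only in rows, so rows that do not move let the fingers close. It gives the time, the measured TCP pose, the force, the opening and the grip force at its end, in the units of the state.
- observe(): the state, without advancing time (a new reading comes with each control period).
- get_image(name): name is "scene" or "top"; returns a dict with "image" (400x640x3 uint8, red, green, blue), "vfov" (degrees; the focal length in pixels is half the picture's height over the tangent of half this angle, whatever the lens; pixels are square), "cx", "cy" (the principal point, pixels), "xyz" and "attitude" of the camera in the world. Camera axes: x right, y down, z forward; pixel columns grow to the right and rows downward; lengths in m; the calibration is good to about 2 mm. A picture is of the moment at which its call begins. There is no depth.
- arm.sign_off(): hands the job in; it is judged then, once.
The state is a dict: "clock": time; "joints": joint angles; "dq": joint speeds; "joint_efforts": joint torques, N m; "position": TCP position; "ee_rot": TCP orientation; "force": force on the tool from outside, world axes, zero at the start; "ft_torque": the same for the moment, N m; "width": opening from 0.0 (shut) to 1.0 (fully open); "gripper_force": force on a finger pad.
Only numpy, scipy, OpenCV 4.12 (cv2) and the standard library are available. Lean on these libraries where they do the work, as an engineer would, in place of code of your own. Each camera call takes 0.05 s, during which the arm holds its last target. There are 200 camera calls.

## Working session

There is one attempt and no reset: what is moved stays moved. The work goes in short steps, Python scripts to look and compute and a tool call to move; the robot and the scene stay as the last step left them, time stands still between calls to the robot, and variables do not carry over. Pictures are saved under pics/ and viewed, at most 10 in all, crops included, and the job is handed in when it is done.

Besides the shell and the picture viewer there is one more tool, called after "Request:" by a JSON object that holds its "fn" and its "kwargs". drive_tool: Moves the arm, as the interface text tells. Its arguments: {"type":"object","properties":{"steps":{"type":"array"},"grip_force":{"type":"number"}},"required":["steps"]}

```bash
mkdir -p pics && cat > h.py <<'E'
import numpy as np, cv2
from scipy.spatial.transform import Rotation as R
from cell import observe, get_image, arm
def cam(n):
    d=get_image(n); d['f']=200/np.tan(np.radians(d['vfov'])/2); return d
def Rm(d):
    a=np.array(d['attitude'],float)
    return a if a.shape==(3,3) else R.from_rotvec(a).as_matrix()
def ray(d,u,v,z):
    r=Rm(d)@np.array([(u-d['cx'])/d['f'],(v-d['cy'])/d['f'],1.]); o=np.array(d['xyz'])
    return o+r*(z-o[2])/r[2]
def proj(d,p):
    c=Rm(d).T@(np.array(p)-np.array(d['xyz'])); return c[:2]/c[2]*d['f']+[d['cx'],d['cy']]
E
python3 - <<'E'
from h import *
for n in ('top','scene'):
    d=cam(n); cv2.imwrite(f'pics/{n}0.png',d['image'][:,:,::-1]); print(n,d['f'],d['cx'],d['cy'],d['xyz'],d['attitude'])
s=observe(); print(s['clock'],s['position'],s['ee_rot'],s['width'],arm.tcp_to_grasp)
E
```

```text
top 412.73808819443906 319.3730031270309 195.01169286257493 [0.41386676 0.07147315 0.88348256] [-2.20404688  1.96074548 -0.23101184]
scene 378.0849978858938 317.9247800414428 201.33779809512762 [1.32640547 0.03566394 0.58715089] [-1.63778694 -1.62617338  0.82900044]
0.1 [0.25688332 0.56927942 0.22601694] [-6.60764230e-01 -3.07117614e+00  2.20715301e-03] 0.9987195068931244 0.0188
```

View pics/top0.png

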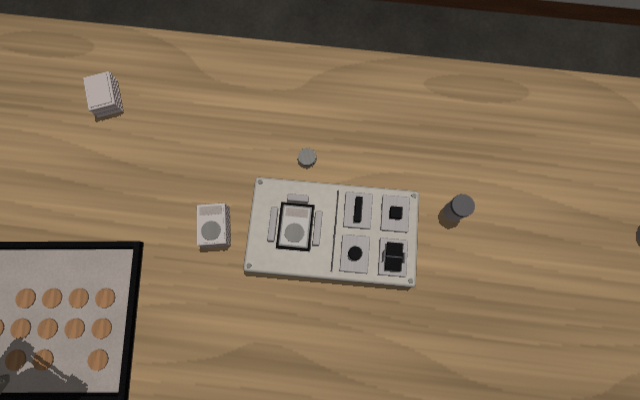

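View pics/scene0.png

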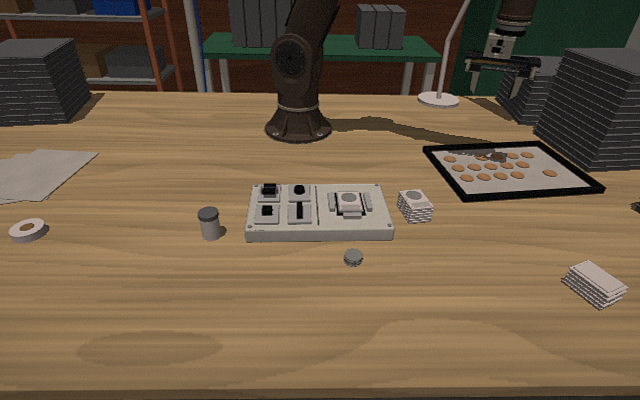

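The top view has image up = +x and image left = +y. It shows the bar key at about (358,209), square key (396,212), round key (355,253) and rocker (393,257). The press corners are near (258,180), (418,192), (412,287) and (246,275). Next I measure the key positions with masks.

```bash
python3 - <<'E'
from h import *
d=cam('top'); s=cam('scene')
g=cv2.cvtColor(d['image'],cv2.COLOR_RGB2GRAY)
m=np.zeros_like(g); m[185:282,338:412]=(g[185:282,338:412]<60)
n,l,st,c=cv2.connectedComponentsWithStats(m)
for i in range(1,n):
    if st[i,4]>25: print(st[i],c[i].round(1),ray(d,*c[i],.062)[:2].round(4), ray(d,*c[i],.058)[:2].round(4))
# press outline
hsv=cv2.cvtColor(d['image'],cv2.COLOR_RGB2HSV)
w=((hsv[...,1]<40)&(hsv[...,2]>120)).astype(np.uint8); w[:,:236]=0;w[:,430:]=0;w[:172]=0;w[300:]=0
ct=max(cv2.findContours(w,0,2)[0],key=cv2.contourArea)
P=np.array([ray(d,*p,.04)[:2] for p in ct[:,0].astype(float)],np.float32)
r=cv2.minAreaRect(P*1000); print(r)
gs=cv2.cvtColor(s['image'],cv2.COLOR_RGB2GRAY)
m=np.zeros_like(gs); m[178:225,250:316]=(gs[178:225,250:316]<50)
n,l,st,c=cv2.connectedComponentsWithStats(m)
for i in range(1,n):
    if st[i,4]>10: print('s',st[i],c[i].round(1),ray(s,*c[i],.060)[:2].round(4))
big=np.hstack([cv2.resize(d['image'][180:290,330:420],None,fx=5,fy=5,interpolation=3)[:, :],cv2.resize(s['image'][175:245,245:320],(350,550),interpolation=3)])
cv2.imwrite('pics/crop1.png',big[:,:,::-1])
E
```

```text
[354 197   8  26 176] [357.5 209.4] [0.5924 0.0186] [0.5932 0.0184]
[389 207  13  13 154] [395.2 212.7] [ 0.5943 -0.0578] [ 0.5952 -0.0584]
[385 242  19  30 477] [393.5 256.6] [ 0.5058 -0.0611] [ 0.5063 -0.0617]
[348 247  14  14 153] [354.5 253.2] [0.5035 0.0161] [0.5039 0.0159]
((548.19287109375, 64.29521942138672), (195.86488342285156, 346.0699462890625), 1.4034124612808228)
s [262 184  14  11 136] [268.8 189.1] [ 0.5121 -0.0633]
s [294 185  11   9  81] [298.9 189.1] [0.5111 0.0134]
s [297 202   6  17  93] [299.3 210.1] [0.6026 0.0163]
s [262 206  11  10  91] [266.7 210.1] [ 0.6034 -0.0604]
```

View pics/crop1.png

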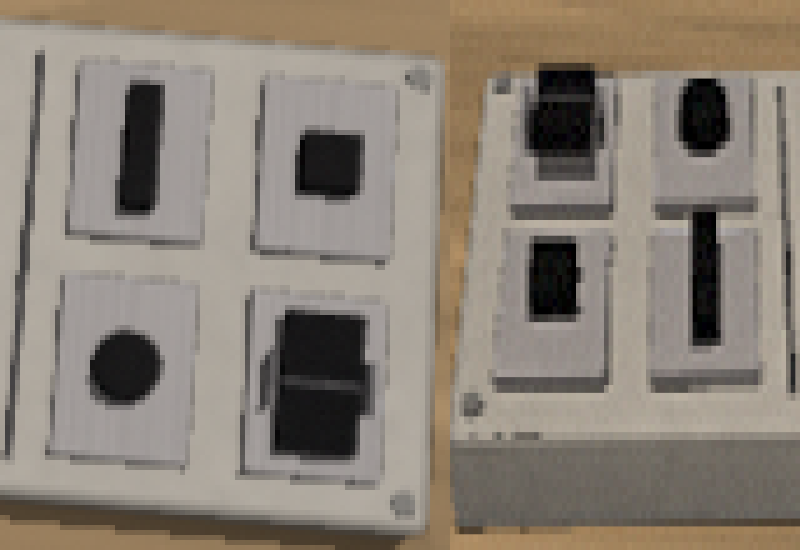

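The crop confirms the layout: bar upper left, square upper right, round lower left, rocker lower right with its far half raised. The yaw is about +0.024 rad.

| Point | x (m) | y (m) |
|---|---|---|
| Square key | 0.598 | -0.059 |
| Bar key | 0.597 | 0.0175 |
| Rocker far point | 0.527 | -0.061 |

The spacings match the given 90 x 77 mm grid, so I move over the rocker with the fingers shut.

Request:
{"fn": "drive_tool", "kwargs": {"steps": [[1,15,-35,0,0.025],[1,15,-35,0,0.025],[1,15,-35,0,0.025],[1,15,-35,0,0.025],[1,15,-35,0,0.025],[1,15,-35,0,0.025],[1,15,-35,0,0.025],[1,15,-35,0,0.025],[1,15,-35,0,0.025],[1,15,-35,0,0.025],[1,15,-35,0,0.025],[1,15,-35,0,0.025],[1,15,-35,0,0.025],[1,15,-35,0,0.025],[1,15,-35,0,0.025],[1,15,-35,0,0.025],[1,15,-35,0,0.025],[1,15,-35,0,0.025]], "grip_force": 20}}

```text
clock: 1.7
position: [0.5274, -0.0621, 0.2268]
ee_rot: [-0.043, 3.141, 0.0]
force: [0.6, 0.9, -0.3]
width: 0.008
gripper_force: 0.0
```

Request:
{"fn": "drive_tool", "kwargs": {"steps": [[1,0,0,-40,0],[1,0,0,-40,0],[1,0,0,-30,0],[1,0,0,-20,0],[1,0,0,0,0],[1,0,0,0,0],[1,0,0,0,0]]}}

```text
clock: 2.28
position: [0.5279, -0.0604, 0.098]
ee_rot: [-0.041, 3.14, -0.0]
force: [-0.8, -0.2, 1.2]
width: 0.007
gripper_force: 0.0
```

```bash
python3 - <<'E'
from h import *
d=cam('top'); s=cam('scene'); p=observe()['position']
out=[]
for c,(u,v) in ((d,(300,150)),(s,(215,130))):
    im=cv2.resize(c['image'][v:v+140,u:u+130],None,fx=3,fy=3,interpolation=3)
    for q,col in ((p,(255,0,0)),([.527,-.061,.066],(0,255,0)),([.598,-.059,.062],(0,255,255)),([.597,.0175,.062],(255,255,0))):
        x=((proj(c,q)-[u,v])*3+1).astype(int); cv2.circle(im,tuple(map(int,x)),3,col,-1)
    out.append(im)
cv2.imwrite('pics/near.png',np.hstack(out)[:,:,::-1])
E
```

```text
(no output)
```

View pics/near.png

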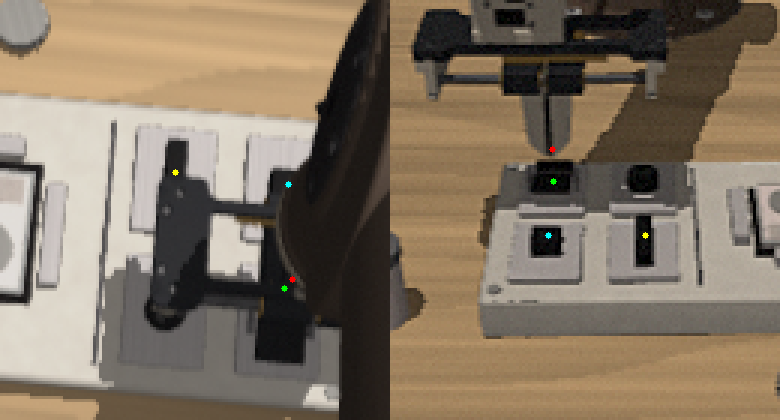

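The near view (TCP red) shows the fingertip directly over the rocker's far half, and the points I computed fall on the key centres in both cameras. Next I push the rocker.

Request:
{"fn": "drive_tool", "kwargs": {"steps": [[1,0,0,-15,0],[1,0,0,-10,0],[1,0,0,-4,0],[1,0,0,-3,0],[1,0,0,-3,0],[1,0,0,-2,0],[1,0,0,-1,0],[1,0,0,0,0],[1,0,0,0,0]]}}

```text
clock: 3.13
position: [0.5281, -0.0602, 0.0595]
ee_rot: [-0.041, 3.139, 0.0]
force: [1.8, 1.0, 4.3]
width: 0.002
gripper_force: 2.7
```

Request:
{"fn": "drive_tool", "kwargs": {"steps": [[1,0,0,-1,0],[1,0,0,-1,0],[1,0,0,-1,0],[1,0,0,0,0],[1,0,0,0,0]]}}

```text
clock: 3.55
position: [0.5284, -0.0602, 0.0585]
ee_rot: [-0.041, 3.138, 0.001]
force: [-5.1, 2.0, 34.6]
width: 0.005
gripper_force: 16.0
```

The force rose to 35 N with z settled at 58.5 mm, so the rocker is on its stop. I lift, cross to the square key and look.

Request:
{"fn": "drive_tool", "kwargs": {"steps": [[1,0,0,20,0],[1,0,0,25,0],[1,30,0,0,0],[1,30,0,0,0],[1,10,1,0,0],[1,0,0,0,0],[1,0,0,0,0],[1,0,0,0,0]]}}

```text
clock: 4.22
position: [0.5956, -0.0595, 0.1003]
ee_rot: [0.04, -3.139, 0.0]
force: [-0.1, -0.9, -0.3]
width: 0.006
gripper_force: 0.0
```

```bash
python3 - <<'E'
from h import *
s=cam('scene'); o=observe(); p=o['position']; print(p,o['force'])
u,v=215,130
im=cv2.resize(s['image'][v:v+120,u:u+130],None,fx=5,fy=5,interpolation=3)
for q,col in ((p,(255,0,0)),([.598,-.059,.062],(0,255,255))):
    x=((proj(s,q)-[u,v])*5+2).astype(int); cv2.circle(im,tuple(map(int,x)),3,col,-1)
cv2.imwrite('pics/sq.png',im[:,:,::-1])
E
```

```text
[ 0.595558   -0.05953061  0.10041352] [ 0.66500539  0.30465747 -0.52266247]
```

View pics/sq.png

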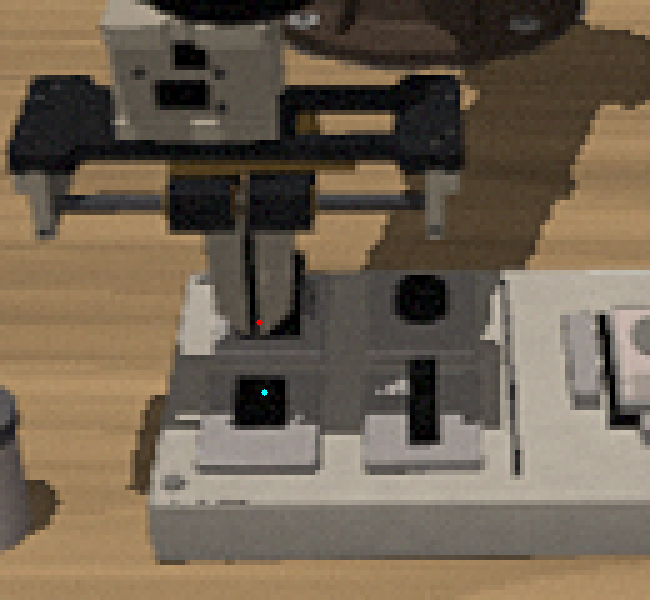

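The scene view shows the rocker's near half now standing up behind the finger, near (300,255), so it has tipped. The fingertip is in line with the square key, whose top is at about (264,392). I press the square key.

Request:
{"fn": "drive_tool", "kwargs": {"steps": [[1,2,0,-15,0],[1,0,0,-15,0],[1,0,0,-5,0],[1,0,0,-3,0],[1,0,0,-2,0],[1,0,0,-2,0],[1,0,0,-2,0],[1,0,0,-1,0],[1,0,0,0,0],[1,0,0,0,0]]}}

```text
clock: 5.1
position: [0.599, -0.0594, 0.0563]
ee_rot: [-0.041, 3.141, 0.0]
force: [-3.4, 0.2, 7.1]
width: 0.002
gripper_force: 2.9
```

Request:
{"fn": "drive_tool", "kwargs": {"steps": [[1,0,0,-1,0],[1,0,0,-1,0],[1,0,0,0,0],[1,0,0,0,0]]}}

```text
clock: 5.43
position: [0.5991, -0.0595, 0.0559]
ee_rot: [-0.041, 3.14, 0.001]
force: [-9.5, 0.6, 23.3]
width: 0.007
gripper_force: 11.7
```

The square key is at its stop: z is 55.9 mm at 23 N. I lift, move to the bar key, and check the rocker and square key from there.

Request:
{"fn": "drive_tool", "kwargs": {"steps": [[1,0,0,20,0],[1,0,0,25,0],[1,0,30,0,0],[1,0,30,0,0],[1,-1,17,0,0],[1,0,0,0,0],[1,0,0,0,0],[1,0,0,0,0]]}}

```text
clock: 6.1
position: [0.5984, 0.0169, 0.0989]
ee_rot: [-0.04, 3.141, -0.001]
force: [-0.9, -0.2, 0.5]
width: 0.002
gripper_force: 0.0
```

```bash
python3 - <<'E'
from h import *
s=cam('scene'); d=cam('top'); o=observe(); p=o['position']; print(p,o['force'])
out=[]
for c,(u,v) in ((d,(320,165)),(s,(235,140))):
    im=cv2.resize(c['image'][v:v+110,u:u+100],None,fx=4,fy=4,interpolation=3)
    for q,col in ((p,(255,0,0)),([.597,.0175,.062],(255,255,0))):
        x=((proj(c,q)-[u,v])*4+2).astype(int); cv2.circle(im,tuple(map(int,x)),3,col,-1)
    out.append(im)
cv2.imwrite('pics/bar.png',np.hstack(out)[:,:,::-1])
E
```

```text
[0.59828986 0.01612055 0.09886333] [-0.64745617 -0.61809327  0.06495031]
```

View pics/bar.png

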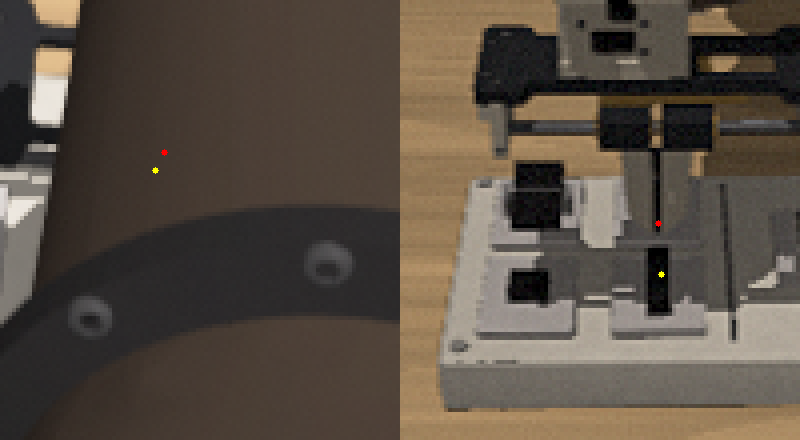

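The top view is blocked by the arm. The scene view shows the rocker's near half raised at about (540,190), the square key sunk at (528,287), and the fingertip over the bar key at (658,275). I press and hold the bar key.

Request:
{"fn": "drive_tool", "kwargs": {"steps": [[1,0,1,-15,0],[1,0,0,-15,0],[1,0,0,-5,0],[1,0,0,-3,0],[1,0,0,-2,0],[1,0,0,-2,0],[1,0,0,-2,0],[1,0,0,-2,0],[1,0,0,-1,0],[1,0,0,0,0],[1,0,0,0,0],[1,0,0,0,0],[1,0,0,0,0]]}}

```text
clock: 7.28
position: [0.5982, 0.0178, 0.0557]
ee_rot: [-0.039, 3.14, 0.001]
force: [-16.2, -2.4, 41.7]
width: 0.006
gripper_force: 20.8
```

The bar key is at its stop (z = 55.7 mm). I ease the push to a moderate hold.

Request:
{"fn": "drive_tool", "kwargs": {"steps": [[1,0,0,1,0],[1,0,0,0.5,0],[1,0,0,0,0],[1,0,0,0,0],[1,0,0,0,0],[1,0,0,0,0]]}}

```text
clock: 7.78
position: [0.598, 0.0178, 0.056]
ee_rot: [-0.039, 3.141, 0.0]
force: [-12.4, -1.3, 27.4]
width: 0.008
gripper_force: 13.8
```

```bash
python3 -c "
from h import *
o=observe(); print(o['position'],o['force']); print(arm.sign_off())"
```

```text
[0.59800027 0.01781543 0.05596064] [-12.37331077  -1.33884368  27.42938902]
the job is handed in; nothing more can be done
None
```

I tipped the rocker on, pressed the square key down, then handed the job in at 7.8 s with the fingertips still holding the bar key fully down (about 27 N); the round key and loose things were never touched, and the verdict wasn't shown.

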